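Unlock the takings drawer and hold the key turned

TASK

Take the takings drawer's key (the one with the round, holed bow) straight up out of the wooden key block, push it blade down into the keyhole in the top of the grey takings drawer, working it past the sticky pins until its collar sits on the lock plate, then turn it a quarter clockwise so that the cash drawer is driven forward a finger's breadth. The lock springs back, so keep the key turned: finish while still gripping it there, so that I can take the cash out. Leave the T-handled key in the block and the other things on the bench where they are.

Things in the scene. Friction and masses are not known exactly. Their poses are not given: they have to be found in the camera images.
- drawer_key: The key to use: plain steel, 97 mm long, about 70 g, upright (blade down) in either slot of the key block. Origin at the blade's lowest point on the key's axis; +z up the shank, x across the flat of blade and bow, y their thickness. Same both ways round (half turn about z). Collar 18 mm across from z = 38 to 42 mm: it carries the key in the block and stops it in the lock.
- key_tip (a point): Lowest point of the drawer key's blade, axes as drawer_key. The double-bit blade runs from here 26 mm up: 20 mm wide (x), 6 mm thick (y), its end rounded off 3 mm all round (12 mm of flat at the very end, 18 mm wide 3 mm up, full width 10 mm up). Above it a round shank, 6 mm thick.
- key_bow (a point): Centre of the drawer key's bow, 80 mm above the tip on the key's axis. The bow is a flat round disc 34 mm across, 9 mm thick (y), with a 14 mm hole. Grip it here, fingers closing along the key's y.
- key_block: Hardwood block, fixed, 140 mm (x) by 54 mm (y) by 52 mm high, origin at the centre of its underside. Two slots in its top at x = -42 and +42 mm, y = 0, each 23 mm (x) by 9 mm (y), 44 mm deep. Each holds a key hanging by its collar, 38 mm of it in the slot, x of key along x of block.
- block_top (a point): The centre of the key block's top face, 52 mm above the bench.
- t_key: The other key, plain steel, to be left in its slot: round shank with a straight T handle, 58 mm wide and 10 mm thick, on top; 83 mm long, collar at the same height. Origin at its lowest point, z up.
- takings_drawer: Grey sheet-steel takings drawer, its case fixed to the bench: 130 mm deep (x), 190 mm wide (y), 85 mm high; origin at the centre of its underside. Its front, with the cash drawer, faces its own -x, towards the robot. The steel lock plate with the keyhole is on its top, at x = 12, y = 42 mm; a dark note slot lies beside it on the -y side.
- keyhole (a point): Middle of the keyhole, on the upper face of the fixed steel lock plate (50 x 40 mm, 8 mm thick; face 89 mm above the bench); axes as takings_drawer. The hole is a slot 22 mm (x) by 8 mm (y): the key enters with its flat along x, either way round. Home: collar on the plate, tip 38 mm below this point. The blade can turn only within 4 mm of home and cannot come out while turned.
- lock_cylinder (a joint): Turn of the cylinder under the lock plate, rad: 0 at rest (its slot, as the keyhole, in line), growing clockwise seen from above to a stop at 1.57. A spring turns it back: 0.03 N m at rest, 0.11 at the stop. The key lags 0.1 to 0.2 rad in it. Two pairs of sticky pins reach 3 mm in from the slot's ends, 18 and 26 mm down: a push of 10 to 18 N passes, a small twist to and fro eases it.
- cash_drawer (a joint): How far the cash drawer has come out of the case, m: 0 shut; the turning lock racks it forward in step, 12 mm per rad, to 19 mm at the stop.
- tape_roll: Bystander: roll of brown parcel tape lying flat, 98 mm across, 48 mm high, right of the takings drawer.
- sugar_shaker: Bystander: sugar shaker, 44 mm across, 90 mm high, behind the takings drawer.
- cinnamon: Bystander: spice jar, 47 mm across, 98 mm high, behind the takings drawer.
- kitchen_timer: Bystander: round white kitchen timer with a ribbed dial, 72 mm across, 35 mm high, between key block and takings drawer. The tall coffee maker (330 mm high) stands just behind it, its jug handle reaching out to x = 0.50 m, so carry the key past on the robot's side.
- order_pad: Bystander: order pad, 75 x 109 x 14 mm, lying between key block and takings drawer.
- mini_pumpkin_2: Bystander: small white pumpkin, 51 mm across, 49 mm high, behind the key block.
- candle_2: Bystander: white candle, 38 mm across, 55 mm high, behind the key block.
- price_card_5: Bystander: small upright price card on a wooden foot, 34 x 71 x 52 mm, on the right of the bench.
Mind the look-alikes: they are no part of the job. What is shaped like the drawer_key but green is not meant.

How it is judged (in metres and radians):
On the way, in this order (a step that is already met when the one before it is completed fails the run):
1. the drawer key is held clear above the key block (z of key_tip in the frame of block_top above 0.01 m and contact force between the fingers and drawer_key above 1 N), for 0.2 s.
2. the key is home in the lock, collar on the plate (tip at least 34 mm down), not yet turned (z of key_tip in the frame of keyhole below -0.034 m and horizontal distance between key_tip and keyhole below 0.006 m and value of joint lock_cylinder below 0.4 rad), for 0.1 s.
At the end, for the whole second after the job is handed in: Key home in the lock (tip 33 mm or more below the plate's face, within 6 mm of the keyhole's middle, upright within 10 degrees), cylinder held 75 degrees or more round, cash drawer out by over 13 mm, the fingers still gripping the key, the T-handled key down in its slot (value of joint lock_cylinder above 1.31 rad and value of joint cash_drawer above 0.013 m and z of key_tip in the frame of keyhole below -0.033 m and horizontal distance between key_tip and keyhole below 0.006 m and angle between the z axis of drawer_key and the z axis of keyhole, either way round below 0.17 rad and contact force between the fingers and drawer_key above 2 N and z of t_key in the frame of block_top between -0.046 and -0.03 m); the arm keeps its last pose, push and grip.
It fails at once if the T-handled key is lifted or knocked (distance of t_key from where it was at the start of the episode above 0.015 m).
It fails at once if a bystander is moved by more than 3 cm (distance of any of price_card_5, tape_roll, sugar_shaker, cinnamon, kitchen_timer, order_pad, mini_pumpkin_2, candle_2 from where it was at the start of the episode above 0.03 m).
It also fails if it takes over 61 s, if anything falls off the work surface, if the arm or the gripper's body presses on something with over 40 N, if the wrist force passes 120 N, or if a joint passes its speed limit or range.

ROBOT

A 7-joint arm with a two-finger parallel gripper is mounted at the origin on a cart in front of the work surface, level with it; the furniture and walls round the work are solid. World frame = base frame: x ahead of the robot, y to its left, z up, the work surface at z = 0. Lengths are in mm, angles in rad, forces in N, time in s.
With the tool pointing down it reaches from about 350 to 900 mm from the base axis. Payload 8.1 kg.
Tool frame: the origin (TCP) lies on the centre line of the jaws, within the pads' length; the fingertips stand r.finger_overhang ahead of it and the grasp point (between the pads) lies 2 mm behind it (r.finger_overhang is the distance from the TCP to the fingertips, in mm); z points along the fingers, y is the line along which they close (so a half turn about z gives the same grasp; the last joint's range is limited). The gripper opens to 85 mm and grips with 20 to 120 N. Pads are 22 mm wide; open, the fingers measure 114 mm over their backs; the gripper's body (76 mm by 85 mm) begins 54 mm behind the grasp point. The pads swing forward as they close: fully open they stand 13 mm farther back than shut.
Start: joints at [1.008, 0.434, 0.025, 1.573, -0.012, 1.134, -0.075], TCP at [277.335, -560.112, 248.323] pointing down, gripper open.
Joint ranges: [-2.62, 2.62], [-0.44, 2.09], [-1.27, 1.32], [0.08, 2.57], [-1.32, 4.46], [0.12, 2], [-2.74, 2.74]. Speed limits (rad/s): [2.22, 2.22, 3.01, 3.01, 3.14, 3.14, 3.14].

INTERFACE

Orientations are given as a unit quaternion [w, x, y, z].
In Python, from station import r gives the robot as it stands.
- The arm moves only by the tool servo_tool, never from a script. Its argument "motion" is a list of rows, each an object of numbers: "hand": the finger opening in m, from 0 to 0.0854; "dx", "dy", "dz": the shift along the tool's x, y, z in a scale on which 1.0 is 0.8 m; "rx", "ry", "rz": the turn, a rotation vector about the tool's x, y, z in shares of 4 rad (1.0 is 4 rad). In form: [{"hand": .., "dx": .., "dy": .., "dz": .., "rx": .., "ry": .., "rz": ..}, ...]. A call has 1 to 12 rows; each row is the pose to reach, as a shift and turn from the pose commanded when the call began, along the tool's axes at that moment; what a row does not reach only later rows make up. A row lasts 1/10 s, in which the tool goes at most 50 mm and 8.59 degrees, less where a joint would pass 70% of its speed; a pose out of reach is approached as far as the arm can. A call with a gripper value outside its range is refused whole. The fingers move at their own pace and stop on an object; "grip_force" is the grip in N (left out, the last holds). Time passes only in rows, so rows that repeat a pose let the fingers close. It gives the time, the measured TCP pose, the force, the opening and the grip force at its end, in the units of the state.
- r.state(): the state, without advancing time (a new reading comes with each control period).
- r.capture(name): name is "scene" or "side" or "wrist"; returns the picture (400x640x3 uint8, blue, green, red); there is no depth.
- r.calibration(name): a dict with "camera_matrix" (3x3 intrinsics, pixels), "pose" (4x4, takes a point from camera to world coordinates); the wrist camera has in their place "hand_eye" (4x4, takes a point from camera to tool coordinates, whose origin is the TCP and whose axes are the flange's). Camera axes: x right, y down, z forward; pixel columns grow to the right and rows downward; lengths in mm; the calibration is good to about 2 mm. A picture is of the moment at which its call begins: read the wrist's pose just before it. calibration takes no time and is no camera call.
- r.sign_off(): hands the job in; it is judged then, once.
The state is a dict: "time_s": time; "joints": joint angles; "qd": joint speeds; "effort": joint torques, N m; "position": TCP position; "orientation": TCP orientation; "wrist_force": force on the tool from outside, world axes, zero at the start; "ft_torque": the same for the moment, N m; "width": opening from 0.0 (shut) to 1.0 (fully open); "finger_force": force on a finger pad.
Only numpy, scipy, OpenCV 4.12 (cv2) and the standard library are available. Lean on these libraries where they do the work, as an engineer would, in place of code of your own. Each camera call takes 0.05 s, during which the arm holds its last target. There are 200 camera calls.

## Working session

There is one attempt and no reset: what is moved stays moved. The work goes in short steps, Python scripts to look and compute and a tool call to move; the robot and the scene stay as the last step left them, time stands still between calls to the robot, and variables do not carry over. Pictures are saved under pics/ and viewed, at most 13 in all, crops included, and the job is handed in when it is done.

Besides the shell and the picture viewer there is one more tool, called after ">>>" as name([rows], argument=value, ...), one row to a line, values as JSON. servo_tool: Moves the arm, as the interface text tells. Its arguments: {"type":"object","properties":{"motion":{"type":"array","items":{"type":"object","properties":{"hand":{"type":"number"},"dx":{"type":"number"},"dy":{"type":"number"},"dz":{"type":"number"},"rx":{"type":"number"},"ry":{"type":"number"},"rz":{"type":"number"}}}},"grip_force":{"type":"number"}},"required":["motion"]}

```bash
mkdir -p pics; ls; python3 - <<'E'
from station import r
import cv2,numpy as np
np.set_printoptions(precision=4,suppress=True)
s=r.state();print(s,r.finger_overhang)
for n in("scene","side"):
    cv2.imwrite(f"pics/{n}0.png",r.capture(n));c=r.calibration(n);print(n,c)
print(r.calibration("wrist"))
E
```

```text
pics
{'time_s': 0.0, 'joints': array([ 1.0084,  0.4352,  0.025 ,  1.5741, -0.0116,  1.134 , -0.0751]), 'qd': array([ 0.0001, -0.0008,  0.0008, -0.0003,  0.0005,  0.0005, -0.0016]), 'effort': array([  0.0001, -67.0475,   1.0251, -31.6207,   0.0156,   0.0123,
        -0.    ]), 'position': array([ 277.121 , -559.6596,  247.5237]), 'orientation': array([-0.0008,  0.9737,  0.2279, -0.0002]), 'wrist_force': array([-1.3952, -0.0227, -0.2328]), 'ft_torque': array([-0.0025, -0.0079, -0.031 ]), 'finger_force': 0.0, 'width': 0.9993357498680713} 17.0
scene {'camera_matrix': array([[370.2297,   0.    , 320.0336],
       [  0.    , 370.2297, 198.5572],
       [  0.    ,   0.    ,   1.    ]]), 'pose': array([[ -0.4752,  -0.7279,   0.4944,   1.4446],
       [ -0.8798,   0.3869,  -0.2761, 218.486 ],
       [  0.0097,  -0.5661,  -0.8243, 930.1378],
       [  0.    ,   0.    ,   0.    ,   1.    ]])}
side {'camera_matrix': array([[471.0308,   0.    , 314.4721],
       [  0.    , 471.0308, 205.4091],
       [  0.    ,   0.    ,   1.    ]]), 'pose': array([[    0.9852,    -0.1026,     0.1371,   307.5809],
       [   -0.1712,    -0.602 ,     0.7799, -1082.486 ],
       [    0.0024,    -0.7919,    -0.6107,   859.2091],
       [    0.    ,     0.    ,     0.    ,     1.    ]])}
{'camera_matrix': array([[295.4141,   0.    , 319.8396],
       [  0.    , 295.4141, 201.5334],
       [  0.    ,   0.    ,   1.    ]]), 'hand_eye': array([[  -0.0005,   -0.9562,   -0.2927,   74.705 ],
       [   1.    ,   -0.0004,   -0.0002,    0.3835],
       [   0.0001,   -0.2927,    0.9562, -125.7839],
       [   0.    ,    0.    ,    0.    ,    1.    ]])}
```

View pics/scene0.png

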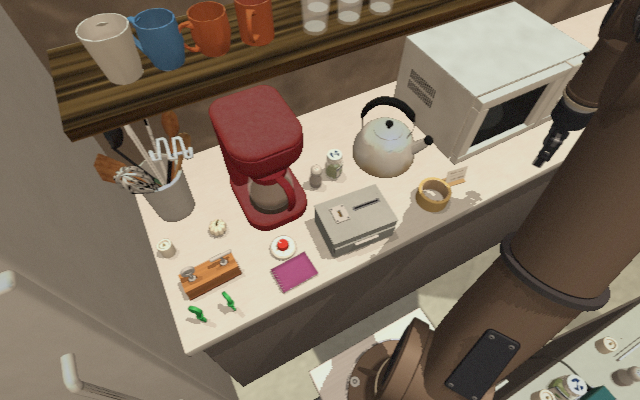

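View pics/side0.png

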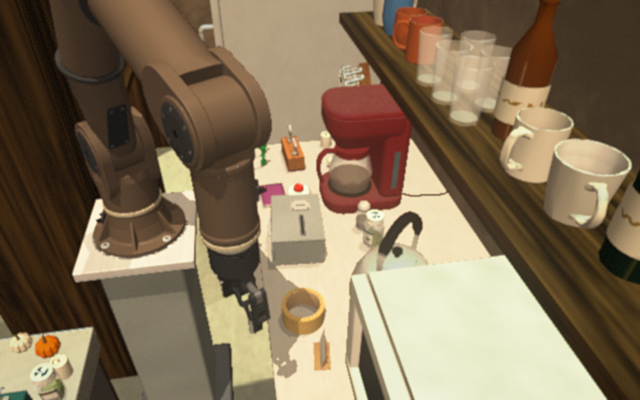

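Scene picture: key block at about (210,274) with keys at (190,272) and (223,260); the takings drawer is centred at (355,218) with its lock plate at (340,214). The side view shows the block at (292,152) and the lock plate at (300,205). Next I'll enlarge these.

```bash
python3 - <<'E'
import cv2,numpy as np
a=cv2.imread("pics/scene0.png");b=cv2.imread("pics/side0.png")
f=lambda im,x,y:cv2.resize(im[y:y+50,x:x+66],(396,300),interpolation=cv2.INTER_CUBIC)
cv2.imwrite("pics/crop.png",np.vstack([np.hstack([f(a,177,250),f(a,315,185)]),np.hstack([f(b,265,122),f(b,265,190)])]))
E
cat > h.py <<'E'
import numpy as np
from scipy.spatial.transform import Rotation as R
from station import r
np.set_printoptions(precision=3,suppress=True)
def cam(n,s=None):
    c=r.calibration(n)
    if n=="wrist":
        T=np.eye(4);q=s["orientation"];T[:3,:3]=R.from_quat(np.r_[q[1:],q[0]]).as_matrix();T[:3,3]=s["position"]
        return c["camera_matrix"],T@c["hand_eye"]
    return c["camera_matrix"],c["pose"]
def plane(n,uv,z,s=None):
    K,P=cam(n,s);d=P[:3,:3]@np.linalg.solve(K,np.r_[uv,1.]);o=P[:3,3]
    return o+d*(z-o[2])/d[2]
def pix(n,p,s=None):
    K,P=cam(n,s);q=K@(P[:3,:3].T@(np.asarray(p,float)-P[:3,3]));return q[:2]/q[2]
def tri(obs):
    A=np.zeros((3,3));b=np.zeros(3)
    for n,uv,s in obs:
        K,P=cam(n,s);d=P[:3,:3]@np.linalg.solve(K,np.r_[uv,1.]);d/=np.linalg.norm(d)
        M=np.eye(3)-np.outer(d,d);A+=M;b+=M@P[:3,3]
    return np.linalg.solve(A,b)
E
```

```text
(no output)
```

View pics/crop.png

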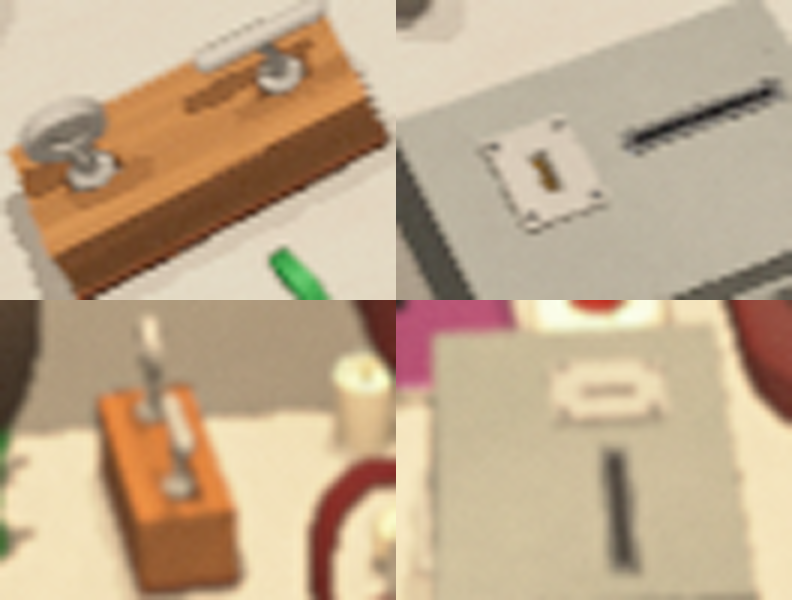

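The crop shows the round-bow key at the scene camera's left end of the block, with its bow at (187.5,272.5) and collar at (192.2,278.7). The T-key collar is at (223.8,262). The keyhole is at (339.8,213.3) in the scene view and (299.8,205) in the side view.

```bash
python3 - <<'E'
from h import *
for n,L in(("scene",dict(bow=((187.5,272.5),94),col=((192.2,278.7),56),T=((223.8,262),56),kh=((339.8,213.3),89),s1=((315+(630-396)/6,185+145/6),85),s2=((315+(775-396)/6,185+90/6),85))),
 ("side",dict(bow=((290,127.8),94),col=((290,140.3),56),T=((295,152.8),56),kh=((299.8,205),89),s1=((265+(613-396)/6,190+155/6),85),s2=((265+(625-396)/6,190+270/6),85)))):
    for k,(uv,z) in L.items(): print(n,k,plane(n,uv,z))
s=r.state();q=s["orientation"];print(R.from_quat(np.r_[q[1:],q[0]]).as_matrix())
E
```

```text
scene bow [462.775 321.742  94.   ]
scene col [462.227 321.056  56.   ]
scene T [468.069 236.41   56.   ]
scene kh [438.765 -87.26   89.   ]
scene s1 [ 434.182 -129.479   85.   ]
scene s2 [ 428.554 -204.308   85.   ]
side bow [471.317 332.172  94.   ]
side col [467.88  314.588  56.   ]
side T [473.332 231.091  56.   ]
side kh [441.979 -90.443  89.   ]
side s1 [ 439.376 -131.86    85.   ]
side s2 [ 432.956 -207.787   85.   ]
[[ 0.896  0.444 -0.001]
 [ 0.444 -0.896  0.001]
 [-0.    -0.001 -1.   ]]
```

Units first: shifts go in shares of 0.8 m and turns go in shares of 4 rad. So -0.447 m / 0.8 = -0.5588, 0.36 m / 0.8 = 0.45, -0.05 rad / 4 = -0.0125.

>>> servo_tool([
  {"dx":0.0375,"dy":-0.0463,"rz":-0.0125,"dz":-0.0025},
  {"dx":0.075,"dy":-0.0925,"rz":-0.025,"dz":-0.005},
  {"dx":0.1125,"dy":-0.14,"rz":-0.0375,"dz":-0.0075},
  {"dx":0.15,"dy":-0.1863,"rz":-0.05,"dz":-0.01},
  {"dx":0.1875,"dy":-0.2325,"rz":-0.0625,"dz":-0.0125},
  {"dx":0.225,"dy":-0.28,"rz":-0.075,"dz":-0.015},
  {"dx":0.2625,"dy":-0.3263,"rz":-0.0875,"dz":-0.0175},
  {"dx":0.3,"dy":-0.3725,"rz":-0.1,"dz":-0.02},
  {"dx":0.3375,"dy":-0.4188,"rz":-0.1125,"dz":-0.0225},
  {"dx":0.375,"dy":-0.465,"rz":-0.125,"dz":-0.025},
  {"dx":0.4125,"dy":-0.5125,"rz":-0.1375,"dz":-0.0275},
  {"dx":0.45,"dy":-0.5588,"rz":-0.15,"dz":-0.0275},
])

```text
validation failed for argument at $.mo...
```

```bash
cat > go.py <<'E'
from h import *
import sys
def rel(target,yaw=None,s=None):
    s=s or r.state();q=s["orientation"];M=R.from_quat(np.r_[q[1:],q[0]]).as_matrix()
    cy=np.degrees(np.arctan2(M[1,0],M[0,0]))
    print("t",s["time_s"],"pos",s["position"],"yaw",cy,"tilt",np.degrees(np.arccos(-M[2,2])),"j",s["joints"],"F",s["wrist_force"],"w",s["width"],"ff",s["finger_force"])
    d=M.T@(np.array(target,float)-s["position"])
    if yaw is None: yaw=cy
    y=np.radians(yaw);D=np.array([[np.cos(y),np.sin(y),0],[np.sin(y),-np.cos(y),0],[0,0,-1]])
    print("dxyz mm",d,"rot",R.from_matrix(M.T@D).as_rotvec())
if __name__=="__main__": rel([float(a) for a in sys.argv[1:4]],float(sys.argv[4]) if len(sys.argv)>4 else None)
E
python3 go.py 440 285 250 93.7; python3 -c "
from h import *
for p in((185,345),(145,210),(340,290)):print(plane('scene',p,0))"
```

```text
t 0.1 pos [ 277.134 -559.736  247.604] yaw 26.342078990784323 tilt 0.08021527329546767 j [ 1.008  0.435  0.025  1.574 -0.012  1.134 -0.075] F [ 0.432  0.697 -0.175] w 0.9945122319507128 ff 0.0
dxyz mm [ 520.788 -684.754   -1.508] rot [-0.001 -0.001 -1.176]
[337.288 393.491   0.   ]
[766.908 385.394   0.   ]
[280.365  -1.551   0.   ]
```

```bash
python3 -c "
from h import *
for p in((255,143),(315,143),(400,143)):print(plane('side',p,0))
import cv2
a=cv2.imread('pics/side0.png');cv2.imwrite('pics/c2.png',np.hstack([cv2.resize(a[100:180,220:320],(400,320)),cv2.resize(a[200:340,180:320],(320,320))]))"
```

```text
[352.165 413.792   0.   ]
[565.396 377.664   0.   ]
[867.924 326.406   0.   ]
```

View pics/c2.png

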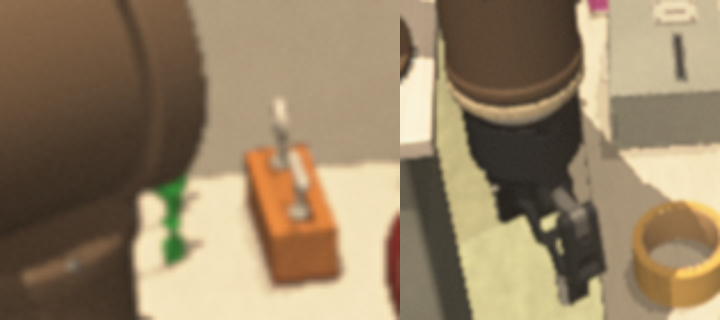

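Converted, -0.224 m / 0.8 = -0.28, -0.186 m / 0.8 = -0.2325, -0.3 rad / 4 = -0.075.

>>> servo_tool([
  {"hand":0.085,"dx":0.0375,"dy":-0.0463,"dz":-0.0025,"rx":0,"ry":0,"rz":-0.0125},
  {"hand":0.085,"dx":0.075,"dy":-0.0925,"dz":-0.005,"rx":0,"ry":0,"rz":-0.025},
  {"hand":0.085,"dx":0.1125,"dy":-0.14,"dz":-0.0075,"rx":0,"ry":0,"rz":-0.0375},
  {"hand":0.085,"dx":0.15,"dy":-0.1863,"dz":-0.01,"rx":0,"ry":0,"rz":-0.05},
  {"hand":0.085,"dx":0.1875,"dy":-0.2325,"dz":-0.0125,"rx":0,"ry":0,"rz":-0.0625},
  {"hand":0.085,"dx":0.225,"dy":-0.28,"dz":-0.015,"rx":0,"ry":0,"rz":-0.075},
])

```text
time_s: 0.7
position: [339.1, -277.6, 260.2]
orientation: [0.0, 0.928, 0.372, -0.0]
wrist_force: [0.5, 0.3, 0.9]
width: 0.997
finger_force: 0.0
```

The side crop shows the key block close to the left wall (about y = 395). No camera housing sticks out of the gripper. I'll head for a look pose a bit away from the wall.

```bash
python3 go.py 400 -90 270 60;python3 go.py 400 230 290 93.7
```

```text
t 0.7 pos [ 339.147 -277.577  260.23 ] yaw 43.63624363553185 tilt 0.013251748937046575 j [ 0.718  0.13  -0.172  1.972  0.026  1.043 -0.274] F [0.508 0.253 0.872] w 0.9968651934429333 ff 0.0
dxyz mm [173.482 -93.763  -9.801] rot [-0.     0.    -0.286]
t 0.7 pos [ 339.147 -277.577  260.23 ] yaw 43.63624363553185 tilt 0.013251748937046575 j [ 0.718  0.13  -0.172  1.972  0.026  1.043 -0.274] F [0.508 0.253 0.872] w 0.9968651934429333 ff 0.0
dxyz mm [ 394.303 -325.36   -29.832] rot [-0.     0.    -0.874]
```

Converted, 0.173 m / 0.8 = 0.2163, 0.13 m / 0.8 = 0.1625, -0.29 rad / 4 = -0.0725.

>>> servo_tool([
  {"hand":0.085,"dx":0.0563,"dy":-0.03,"dz":-0.0038,"rx":0,"ry":0,"rz":-0.0175},
  {"hand":0.085,"dx":0.1088,"dy":-0.0588,"dz":-0.0063,"rx":0,"ry":0,"rz":-0.035},
  {"hand":0.085,"dx":0.1625,"dy":-0.0875,"dz":-0.01,"rx":0,"ry":0,"rz":-0.0525},
  {"hand":0.085,"dx":0.2,"dy":-0.1088,"dz":-0.0125,"rx":0,"ry":0,"rz":-0.07},
  {"hand":0.085,"dx":0.2163,"dy":-0.1175,"dz":-0.0125,"rx":0,"ry":0,"rz":-0.0725},
  {"hand":0.085,"dx":0.2163,"dy":-0.1175,"dz":-0.0125,"rx":0,"ry":0,"rz":-0.0725},
  {"hand":0.085,"dx":0.2163,"dy":-0.1175,"dz":-0.0125,"rx":0,"ry":0,"rz":-0.0725},
])

```text
time_s: 1.4
position: [399.5, -93.3, 270.0]
orientation: [-0.0, 0.866, 0.5, -0.0]
wrist_force: [0.3, -0.6, -0.6]
width: 0.996
finger_force: 0.0
```

```bash
python3 - <<'E'
from h import *
import cv2,pickle
s=r.state();im=r.capture("wrist");cv2.imwrite("pics/w1.png",im);pickle.dump(s,open("w1.pkl","wb"))
u,v=pix("wrist",[439,-88,89],s);print(u,v)
u,v=int(u),int(v);c=im[max(v-75,0):v+75,max(u-100,0):u+100]
cv2.imwrite("pics/w1c.png",cv2.resize(c,None,fx=4,fy=4,interpolation=cv2.INTER_CUBIC));print(max(u-100,0),max(v-75,0),c.shape)
E
python3 go.py 400 230 290 93.7
```

```text
349.96666974730545 161.33441985668978
249 86 (150, 200, 3)
t 1.45 pos [399.416 -93.709 269.972] yaw 59.98538183613897 tilt 0.057737993462018446 j [ 0.46   0.089 -0.384  1.997  0.038  1.063 -0.465] F [ 0.675 -0.732 -0.654] w 0.9943464364150951 ff 0.0
dxyz mm [ 280.574 -161.432  -20.165] rot [-0.001  0.001 -0.588]
```

View pics/w1c.png

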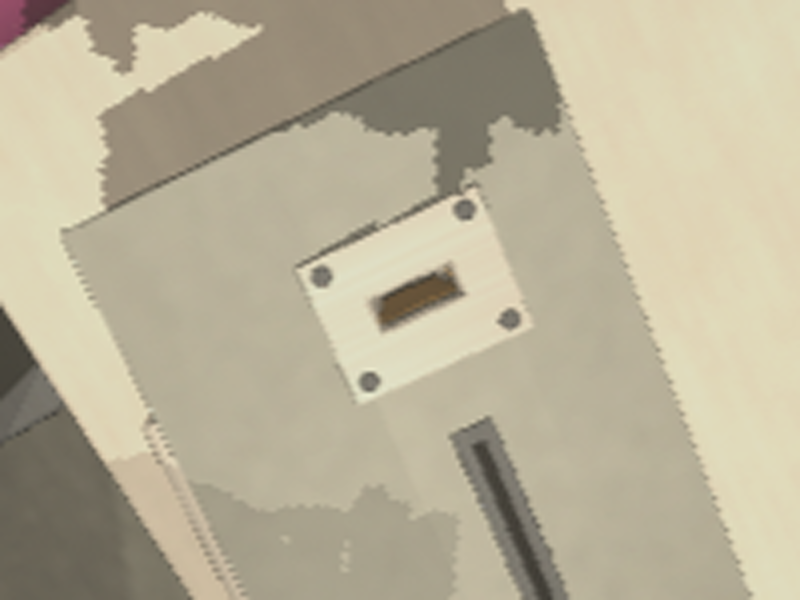

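The wrist view shows the lock plate clearly. Its screws are at crop (320,277), (465,209), (510,318) and (369,381), and the hole centre is at about (418,297). Next I'll go to the key block.

```bash
python3 - <<'E'
from h import *
import pickle
s=pickle.load(open("w1.pkl","rb"))
f=lambda a,z=89:plane("wrist",(249+(a[0]-1.5)/4,86+(a[1]-1.5)/4),z,s)
sc=[f(a) for a in((320,277),(465,209),(510,318),(369,381))];co=[f(a) for a in((298,266),(475,186),(532,326),(358,402))];h=f((418,297))
for q in(sc,co):
  print(np.mean(q,0),[np.linalg.norm(q[i]-q[i-1]) for i in range(4)],[np.degrees(np.arctan2(*(b-a)[1::-1])) for a,b in((q[0],q[1]),(q[3],q[2]),(q[0],q[3]),(q[1],q[2]))])
print(h)
u=np.array([353.5,160]);print(tri([("wrist",(249+414.5/4+.25,86+295/4),s),("scene",(339.8,213.3),None),("side",(299.8,205),None)]))
E
```

```text
[442.03  -88.054  89.   ] [np.float64(30.599071073158374), np.float64(40.62674038006305), np.float64(30.853426710912927), np.float64(40.23822300939678)] [np.float64(-4.806116109841693), np.float64(-5.169779391392081), np.float64(-94.28887904017601), np.float64(-95.0161446546356)]
[442.037 -87.859  89.   ] [np.float64(39.5984768875357), np.float64(49.08249187497816), np.float64(39.47092405664554), np.float64(49.66346483608701)] [np.float64(-5.725580263383322), np.float64(-5.575613519039176), np.float64(-95.90622061509342), np.float64(-95.06369908498154)]
[442.57  -88.298  89.   ]
[441.728 -88.288  86.463]
```

Converted, 0.28 m / 0.8 = 0.35, 0.27 m / 0.8 = 0.3375, -0.588 rad / 4 = -0.147.

>>> servo_tool([
  {"hand":0.085,"dx":0.0438,"dy":-0.025,"dz":-0.0038,"rx":0,"ry":0,"rz":-0.0175},
  {"hand":0.085,"dx":0.0875,"dy":-0.05,"dz":-0.0075,"rx":0,"ry":0,"rz":-0.035},
  {"hand":0.085,"dx":0.1313,"dy":-0.075,"dz":-0.0113,"rx":0,"ry":0,"rz":-0.0525},
  {"hand":0.085,"dx":0.175,"dy":-0.1,"dz":-0.015,"rx":0,"ry":0,"rz":-0.07},
  {"hand":0.085,"dx":0.2188,"dy":-0.125,"dz":-0.0188,"rx":0,"ry":0,"rz":-0.0875},
  {"hand":0.085,"dx":0.2625,"dy":-0.15,"dz":-0.0225,"rx":0,"ry":0,"rz":-0.105},
  {"hand":0.085,"dx":0.3063,"dy":-0.175,"dz":-0.025,"rx":0,"ry":0,"rz":-0.1225},
  {"hand":0.085,"dx":0.3375,"dy":-0.1938,"dz":-0.025,"rx":0,"ry":0,"rz":-0.14},
  {"hand":0.085,"dx":0.35,"dy":-0.2013,"dz":-0.025,"rx":0,"ry":0,"rz":-0.147},
  {"hand":0.085,"dx":0.35,"dy":-0.2013,"dz":-0.025,"rx":0,"ry":0,"rz":-0.147},
  {"hand":0.085,"dx":0.35,"dy":-0.2013,"dz":-0.025,"rx":0,"ry":0,"rz":-0.147},
])

```text
time_s: 2.55
position: [400.3, 228.8, 289.8]
orientation: [0.0, 0.684, 0.729, -0.001]
wrist_force: [0.0, -0.2, 0.3]
width: 0.996
finger_force: 0.0
```

```bash
python3 - <<'E'
from h import *
import cv2,pickle
s=r.state();im=r.capture("wrist");cv2.imwrite("pics/w2.png",im);pickle.dump(s,open("w2.pkl","wb"))
u,v=pix("wrist",[465,279,56],s);print(u,v)
u,v=int(u),int(v);x0,y0=max(u-100,0),max(v-75,0);c=im[y0:v+75,x0:u+100]
cv2.imwrite("pics/w2c.png",cv2.resize(c,None,fx=4,fy=4,interpolation=cv2.INTER_CUBIC));print(x0,y0,c.shape)
E
python3 go.py 430 290 200 93.7
```

```text
376.7950545883726 135.67426912033974
276 60 (150, 200, 3)
t 2.6 pos [400.279 228.597 289.942] yaw 93.60177981267033 tilt 0.08359201940494271 j [-0.012  0.207 -0.726  1.845  0.151  1.146 -0.727] F [-0.182 -0.517  0.074] w 0.9959467051835117 ff 0.0
dxyz mm [59.537 33.565 89.844] rot [-0.001  0.001 -0.002]
```

View pics/w2c.png

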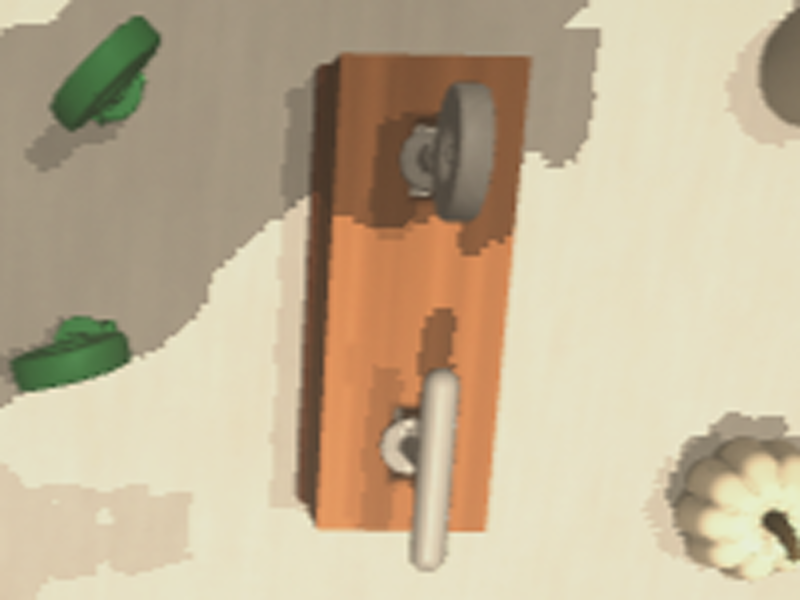

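The wrist view shows the block's top-face corners at crop (340,55), (531,57), (486,531) and (317,527). The steel round bow is at crop (465,152) with its collar at about (425,160); the T-key collar is at (405,447). The two green decoys lie to the left.

```bash
python3 - <<'E'
from h import *
import pickle
s=pickle.load(open("w2.pkl","rb"))
f=lambda a,z:plane("wrist",(276+(a[0]-1.5)/4,60+(a[1]-1.5)/4),z,s)
q=[f(a,52) for a in((340,55),(531,57),(486,531),(317,527))]
c=np.mean(q,0);u=(q[0]+q[1]-q[2]-q[3])/2;print(c,np.linalg.norm(u),[np.linalg.norm(q[i]-q[i-1]) for i in range(4)],np.degrees(np.arctan2(u[1],u[0])))
u/=np.linalg.norm(u);print("slots",c+42*u,c-42*u)
print("collarL edges",f((401,160),56),"Tcol",f((381,447),56))
print("bow",f((465,152),94),"top rim",f((468,83),100),f((495,150),108),f((437,150),90))
print("T handle ends",f((440,372),92),f((427,568),92))
E
```

```text
[469.703 278.426  52.   ] 139.13404349468607 [np.float64(138.74678725100446), np.float64(54.26289246731378), np.float64(139.5215240515187), np.float64(53.91224178142684)] 92.82425958450031
slots [467.633 320.375  52.   ] [471.772 236.477  52.   ]
collarL edges [459.099 319.33   56.   ] Tcol [462.854 235.64   56.   ]
bow [468.594 320.574  94.   ] top rim [465.813 336.346 100.   ] [472.718 320.734 108.   ] [462.172 320.823  90.   ]
T handle ends [469.846 264.026  92.   ] [473.284 208.256  92.   ]
```

Converted, 0.0875 m / 0.8 = 0.1094, 0.082 m / 0.8 = 0.1025, 0.014 rad / 4 = 0.0035.

>>> servo_tool([
  {"hand":0.085,"dx":0.025,"dy":0.0213,"dz":0.0188,"rx":0,"ry":0,"rz":0.0025},
  {"hand":0.085,"dx":0.0563,"dy":0.0463,"dz":0.0375,"rx":0,"ry":0,"rz":0.0035},
  {"hand":0.08,"dx":0.0875,"dy":0.0725,"dz":0.0625,"rx":0,"ry":0,"rz":0.0035},
  {"hand":0.07,"dx":0.1025,"dy":0.0863,"dz":0.0875,"rx":0,"ry":0,"rz":0.0035},
  {"hand":0.07,"dx":0.1094,"dy":0.0913,"dz":0.1,"rx":0,"ry":0,"rz":0.0035},
  {"hand":0.07,"dx":0.1094,"dy":0.0913,"dz":0.1,"rx":0,"ry":0,"rz":0.0035},
  {"hand":0.07,"dx":0.1094,"dy":0.0913,"dz":0.1,"rx":0,"ry":0,"rz":0.0035},
  {"hand":0.07,"dx":0.1094,"dy":0.0913,"dz":0.1,"rx":0,"ry":0,"rz":0.0035},
])

```text
time_s: 3.4
position: [466.9, 322.2, 211.5]
orientation: [0.001, 0.689, 0.725, 0.001]
wrist_force: [-0.8, 0.5, -0.6]
width: 0.821
finger_force: 0.0
```

```bash
python3 go.py 467.8 320.5 92 92.8; python3 - <<'E'
from h import *
import cv2,pickle
s=r.state();im=r.capture("wrist");cv2.imwrite("pics/w3.png",im);pickle.dump(s,open("w3.pkl","wb"))
u,v=pix("wrist",[467.8,320.5,94],s);print(u,v)
c=im[125:275,220:420];cv2.imwrite("pics/w3c.png",cv2.resize(c,None,fx=4,fy=4,interpolation=cv2.INTER_CUBIC))
E
```

```text
t 3.4 pos [466.873 322.173 211.534] yaw 92.97450969050446 tilt 0.08862291089758195 j [-0.215  0.464 -0.676  1.724  0.326  1.068 -0.948] F [-0.769  0.536 -0.555] w 0.8209313899928887 ff 0.0
dxyz mm [ -1.719   0.654 119.535] rot [ 0.002 -0.     0.003]
320.4211288422301 203.2803483790202
```

View pics/w3c.png

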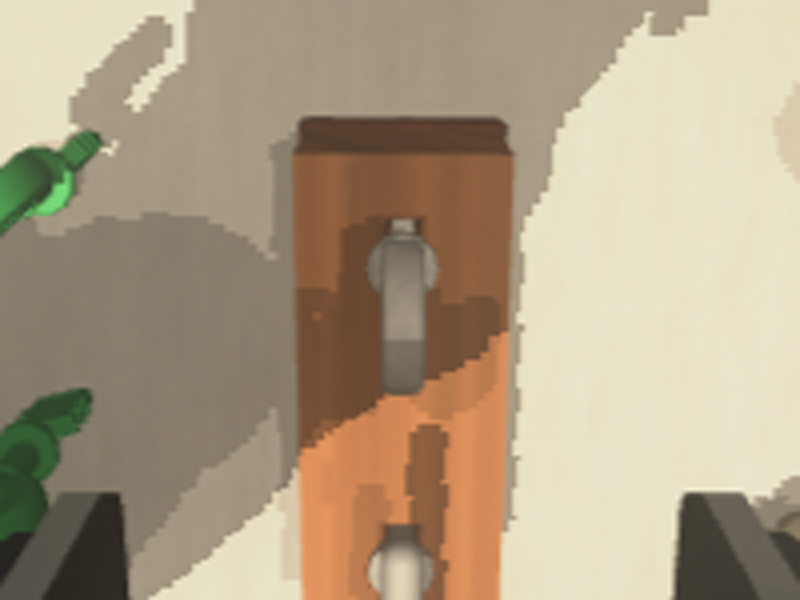

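The bow is centred between the fingers, at crop (404,310), and in line with the tool. I'll descend and grip.

Converted, 0.1185 m / 0.8 = 0.1481, 0.0005 m / 0.8 = 0.0006, 0.003 rad / 4 = 0.0008.

>>> servo_tool([
  {"hand":0.07,"dx":-0.0013,"dy":0.0006,"dz":0.025,"rx":0,"ry":0,"rz":0.0008},
  {"hand":0.07,"dx":-0.0013,"dy":0.0006,"dz":0.0563,"rx":0,"ry":0,"rz":0.0008},
  {"hand":0.06,"dx":-0.0013,"dy":0.0006,"dz":0.0875,"rx":0,"ry":0,"rz":0.0008},
  {"hand":0.05,"dx":-0.0013,"dy":0.0006,"dz":0.1125,"rx":0,"ry":0,"rz":0.0008},
  {"hand":0.04,"dx":-0.0013,"dy":0.0006,"dz":0.1313,"rx":0,"ry":0,"rz":0.0008},
  {"hand":0.03,"dx":-0.0013,"dy":0.0006,"dz":0.1438,"rx":0,"ry":0,"rz":0.0008},
  {"hand":0.025,"dx":-0.0013,"dy":0.0006,"dz":0.1481,"rx":0,"ry":0,"rz":0.0008},
  {"hand":0.02,"dx":-0.0013,"dy":0.0006,"dz":0.1481,"rx":0,"ry":0,"rz":0.0008},
  {"hand":0.02,"dx":-0.0013,"dy":0.0006,"dz":0.1481,"rx":0,"ry":0,"rz":0.0008},
])

```text
time_s: 4.35
position: [467.6, 322.4, 92.6]
orientation: [0.0, 0.689, 0.725, 0.001]
wrist_force: [0.6, -0.2, -0.5]
width: 0.232
finger_force: 0.0
```

>>> servo_tool([
  {"hand":0.012,"dx":0,"dy":0,"dz":0,"rx":0,"ry":0,"rz":0},
  {"hand":0.006,"dx":0,"dy":0,"dz":0,"rx":0,"ry":0,"rz":0},
  {"hand":0,"dx":0,"dy":0,"dz":0,"rx":0,"ry":0,"rz":0},
  {"hand":0,"dx":0,"dy":0,"dz":0,"rx":0,"ry":0,"rz":0},
  {"hand":0,"dx":0,"dy":0,"dz":0,"rx":0,"ry":0,"rz":0},
  {"hand":0,"dx":0,"dy":0,"dz":0,"rx":0,"ry":0,"rz":0},
], grip_force=60)

```text
time_s: 4.95
position: [467.6, 322.3, 92.6]
orientation: [0.0, 0.689, 0.725, 0.001]
wrist_force: [-1.0, -0.6, 6.7]
width: 0.098
finger_force: 58.5
```

```bash
python3 go.py 467.8 320.5 200 92.8
```

```text
t 4.95 pos [467.592 322.343  92.583] yaw 92.85791900004017 tilt 0.07007962255700906 j [-0.274  0.598 -0.604  1.844  0.446  0.837 -1.052] F [-0.955 -0.59   6.714] w 0.09755782492334074 ff 58.50011315073516
dxyz mm [  -1.795    0.234 -107.417] rot [ 0.001 -0.001  0.001]
```

Converted, -0.13 m / 0.8 = -0.1625, -0.125 m / 0.8 = -0.1563.

>>> servo_tool([
  {"hand":0,"dx":0,"dy":0,"dz":-0.0063,"rx":0,"ry":0,"rz":0},
  {"hand":0,"dx":0,"dy":0,"dz":-0.0188,"rx":0,"ry":0,"rz":0},
  {"hand":0,"dx":0,"dy":0,"dz":-0.0375,"rx":0,"ry":0,"rz":0},
  {"hand":0,"dx":0,"dy":0,"dz":-0.0625,"rx":0,"ry":0,"rz":0},
  {"hand":0,"dx":0,"dy":0,"dz":-0.0875,"rx":0,"ry":0,"rz":0},
  {"hand":0,"dx":0,"dy":0,"dz":-0.1125,"rx":0,"ry":0,"rz":0},
  {"hand":0,"dx":0,"dy":0,"dz":-0.1375,"rx":0,"ry":0,"rz":0},
  {"hand":0,"dx":0,"dy":0,"dz":-0.1563,"rx":0,"ry":0,"rz":0},
  {"hand":0,"dx":0,"dy":0,"dz":-0.1625,"rx":0,"ry":0,"rz":0},
  {"hand":0,"dx":0,"dy":0,"dz":-0.1625,"rx":0,"ry":0,"rz":0},
])

```text
time_s: 5.95
position: [467.5, 322.3, 223.0]
orientation: [0.0, 0.689, 0.724, 0.001]
wrist_force: [-0.7, 0.7, -1.6]
width: 0.097
finger_force: 58.4
```

```bash
python3 go.py 390 200 225 130; python3 go.py 442 -88 225 174.8; python3 - <<'E'
from h import *
import cv2,pickle
s=r.state();im=r.capture("wrist");cv2.imwrite("pics/w4.png",im);pickle.dump(s,open("w4.pkl","wb"))
q=s["orientation"];M=R.from_quat(np.r_[q[1:],q[0]]).as_matrix()
for z in(-2-17,-2,36,40,78): print(z,pix("wrist",s["position"]+M@[0,0,z],s))
c=im[120:320,220:420];cv2.imwrite("pics/w4c.png",cv2.resize(c,None,fx=3,fy=3,interpolation=cv2.INTER_CUBIC))
E
```

```text
t 5.95 pos [467.538 322.294 223.036] yaw 92.85459203265593 tilt 0.11308372620720074 j [-0.21   0.453 -0.682  1.709  0.317  1.091 -0.941] F [-0.725  0.654 -1.624] w 0.09740712894509054 ff 58.39040440300778
dxyz mm [-118.279  -83.529   -2.221] rot [ 0.002 -0.    -0.648]
t 5.95 pos [467.538 322.294 223.036] yaw 92.85459203265593 tilt 0.11308372620720074 j [-0.21   0.453 -0.682  1.709  0.317  1.091 -0.941] F [-0.725  0.654 -1.624] w 0.09740712894509054 ff 58.39040440300778
dxyz mm [-408.511  -45.936   -2.433] rot [ 0.002  0.    -1.43 ]
-19 [319.324 296.452]
-2 [319.4   274.954]
36 [319.518 241.226]
40 [319.528 238.467]
78 [319.603 217.115]
```

View pics/w4c.png

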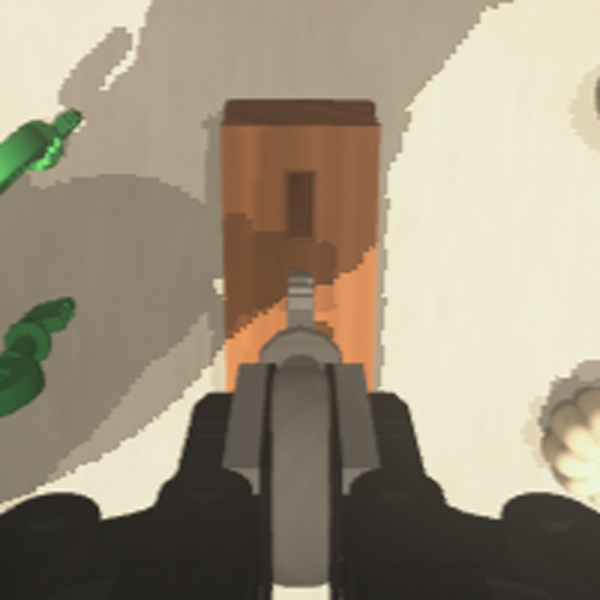

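The key is clear of the block. The collar's upper edge is at about crop row 327, the blade's end at row 269, and the key is centred at column 300. Next I'll work out the offset along tool x.

```bash
python3 - <<'E'
from h import *
import pickle
s=pickle.load(open("w4.pkl","rb"))
q=s["orientation"];M=R.from_quat(np.r_[q[1:],q[0]]).as_matrix()
p=lambda x,z:pix("wrist",s["position"]+M@[x,0,z],s)[1]
for o in(-4,-2,0,2,4):
    print(o,"collar",min(p(o+9,36),p(o+9,40)),"blade",[round(p(o+x,78-h),1) for x,h in((6,0),(9,3),(10,10))], "bow top back",p(o-17,-2),p(o-16,-8),p(o-12,-14))
print("obs collar",120+327/3,"blade",120+269/3,"bow bottom",120+585/3)
E
```

```text
-4 collar 230.8681370858564 blade [np.float64(214.5), np.float64(212.0), np.float64(213.9)] bow top back 312.4417263264208 318.89390391529014 320.3863007019626
-2 collar 227.79384055462063 blade [np.float64(212.0), np.float64(209.4), np.float64(211.2)] bow top back 309.0076400014506 315.3385177032038 316.65243001021696
0 collar 224.69929997239768 blade [np.float64(209.4), np.float64(206.7), np.float64(208.5)] bow top back 305.54586428179886 311.75322061580954 312.88550459853997
2 collar 221.58431471993455 blade [np.float64(206.7), np.float64(204.0), np.float64(205.7)] bow top back 302.05606291816156 308.13763360581675 309.085083581703
4 collar 218.4486815183341 blade [np.float64(204.1), np.float64(201.3), np.float64(202.9)] bow top back 298.53789419473156 304.4913711941008 305.25071819873443
obs collar 229.0 blade 209.66666666666669 bow bottom 315.0
```

Converted, -0.318 m / 0.8 = -0.3975, -0.118 m / 0.8 = -0.1475, -0.13 rad / 4 = -0.0325.

>>> servo_tool([
  {"hand":0,"dx":-0.025,"dy":-0.0188,"dz":0,"rx":0,"ry":0,"rz":-0.0125},
  {"hand":0,"dx":-0.0625,"dy":-0.0438,"dz":0,"rx":0,"ry":0,"rz":-0.0325},
  {"hand":0,"dx":-0.1063,"dy":-0.075,"dz":0,"rx":0,"ry":0,"rz":-0.055},
  {"hand":0,"dx":-0.1475,"dy":-0.1038,"dz":0,"rx":0,"ry":0,"rz":-0.0775},
  {"hand":0,"dx":-0.1938,"dy":-0.115,"dz":0,"rx":0,"ry":0,"rz":-0.1025},
  {"hand":0,"dx":-0.2375,"dy":-0.1163,"dz":0,"rx":0,"ry":0,"rz":-0.1275},
  {"hand":0,"dx":-0.2813,"dy":-0.1175,"dz":0,"rx":0,"ry":0,"rz":-0.1525},
  {"hand":0,"dx":-0.325,"dy":-0.1175,"dz":0,"rx":0,"ry":0,"rz":-0.1775},
  {"hand":0,"dx":-0.3625,"dy":-0.1175,"dz":0,"rx":0,"ry":0,"rz":-0.2025},
  {"hand":0,"dx":-0.3875,"dy":-0.1175,"dz":0,"rx":0,"ry":0,"rz":-0.225},
  {"hand":0,"dx":-0.3975,"dy":-0.1175,"dz":0,"rx":0,"ry":0,"rz":-0.2375},
  {"hand":0,"dx":-0.3975,"dy":-0.1175,"dz":0,"rx":0,"ry":0,"rz":-0.2375},
])

```text
time_s: 7.2
position: [388.6, -1.7, 221.1]
orientation: [-0.001, 0.283, 0.959, -0.0]
wrist_force: [-0.2, 1.1, -1.1]
width: 0.091
finger_force: 58.4
```

```bash
python3 go.py 440.3 -88 200 174.8
```

```text
t 7.2 pos [388.64   -1.706 221.106] yaw 147.17690638206327 tilt 0.09045899535446028 j [ 0.627  0.166 -0.833  2.089  0.151  0.948  0.711] F [-0.171  1.137 -1.15 ] w 0.0905258011556667 ff 58.424904201722256
dxyz mm [-90.215 -44.495  21.032] rot [-0.001 -0.001 -0.482]
```

Converted, -0.09 m / 0.8 = -0.1125, -0.087 m / 0.8 = -0.1088, -0.482 rad / 4 = -0.1205.

>>> servo_tool([
  {"hand":0,"dx":-0.0188,"dy":-0.01,"dz":0.0038,"rx":0,"ry":0,"rz":-0.02},
  {"hand":0,"dx":-0.0438,"dy":-0.0225,"dz":0.01,"rx":0,"ry":0,"rz":-0.045},
  {"hand":0,"dx":-0.0688,"dy":-0.035,"dz":0.0163,"rx":0,"ry":0,"rz":-0.07},
  {"hand":0,"dx":-0.0938,"dy":-0.0463,"dz":0.0225,"rx":0,"ry":0,"rz":-0.095},
  {"hand":0,"dx":-0.1088,"dy":-0.0538,"dz":0.0263,"rx":0,"ry":0,"rz":-0.115},
  {"hand":0,"dx":-0.1125,"dy":-0.0556,"dz":0.0263,"rx":0,"ry":0,"rz":-0.1205},
  {"hand":0,"dx":-0.1125,"dy":-0.0556,"dz":0.0263,"rx":0,"ry":0,"rz":-0.1205},
  {"hand":0,"dx":-0.1125,"dy":-0.0556,"dz":0.0263,"rx":0,"ry":0,"rz":-0.1205},
  {"hand":0,"dx":-0.1125,"dy":-0.0556,"dz":0.0263,"rx":0,"ry":0,"rz":-0.1205},
])

```text
time_s: 8.1
position: [440.7, -85.4, 201.0]
orientation: [0.0, 0.044, 0.999, -0.0]
wrist_force: [-0.4, 0.5, -1.2]
width: 0.096
finger_force: 58.4
```

```bash
python3 go.py 440.3 -88 200 174.8; python3 - <<'E'
from h import *
import cv2,pickle
s=r.state();im=r.capture("wrist");cv2.imwrite("pics/w5.png",im);pickle.dump(s,open("w5.pkl","wb"))
print(pix("wrist",[442.2,-88.1,89],s))
c=im[140:290,240:400];cv2.imwrite("pics/w5c.png",cv2.resize(c,None,fx=4,fy=4,interpolation=cv2.INTER_CUBIC))
E
```

```text
t 8.1 pos [440.675 -85.405 201.032] yaw 174.90093014771531 tilt 0.015919020608911028 j [ 0.762  0.316 -0.84   1.996  0.288  0.951  1.259] F [-0.407  0.514 -1.197] w 0.09578459217721948 ff 58.43277810327436
dxyz mm [ 0.143 -2.618  1.032] rot [-0.     0.     0.002]
[317.23  205.346]
```

View pics/w5c.png

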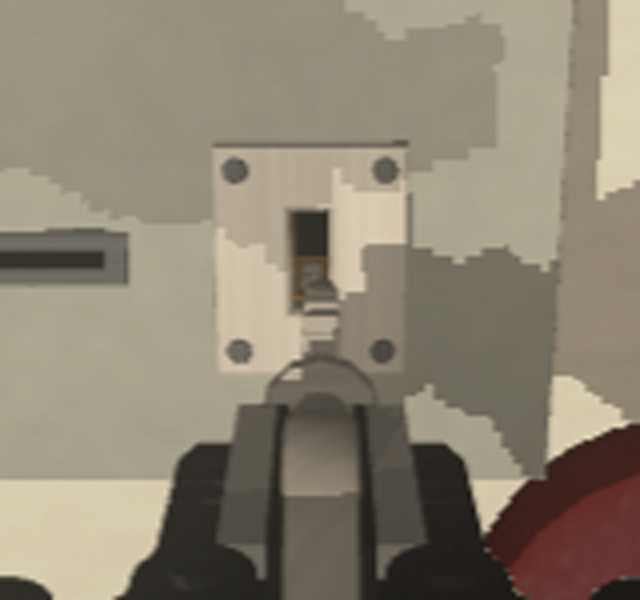

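The wrist view shows the plate screws at crop (236,171), (386,170), (383,352) and (239,352), with the hole beside the blade. The blade is at column 320 and the hole at 310, so a small sideways shift is still needed.

```bash
python3 - <<'E'
from h import *
import pickle
s=pickle.load(open("w5.pkl","rb"))
f=lambda a,z=89:plane("wrist",(240+(a[0]-1.5)/4,140+(a[1]-1.5)/4),z,s)
q=[f(a) for a in((236,171),(386,170),(383,352),(239,352))];k=np.mean(q,0)
print(k,[np.linalg.norm(q[i]-q[i-1]) for i in range(4)],[np.degrees(np.arctan2(*(b-a)[1::-1])) for a,b in((q[3],q[0]),(q[2],q[1]))])
Q=s["orientation"];M=R.from_quat(np.r_[Q[1:],Q[0]]).as_matrix()
print("kh in tool",M.T@(k-s["position"]))
p=lambda x,z,y=0:pix("wrist",s["position"]+M@[x,y,z],s)
for o in(-3,-2,-1,0): print(o,"collar",min(p(o+9,36)[1],p(o+9,40)[1]),"blade",p(o+9,75))
print("obs",140+(357-1.5)/4,240+(320-1.5)/4,140+(279-1.5)/4)
for y in(-3,3):print(p(7,75,y)[0])
E
```

```text
[442.322 -87.99   89.   ] [np.float64(40.133226546789345), np.float64(30.947423072290505), np.float64(40.34235166180262), np.float64(31.14059909192393)] [np.float64(174.59760630583799), np.float64(174.8744437085551)]
kh in tool [ -1.846  -2.408 112.033]
-3 collar 229.42152342227638 blade [320.276 210.777]
-2 collar 227.88147709597254 blade [320.276 209.455]
-1 collar 226.33637671510974 blade [320.276 208.129]
0 collar 224.78619735954445 blade [320.276 206.8  ]
obs 228.875 319.625 209.375
316.08897595039815
324.46327726905895
```

Converted, 0.026 m / 0.8 = 0.0325, 0.022 m / 0.8 = 0.0275, 0.002 rad / 4 = 0.0005.

>>> servo_tool([
  {"hand":0,"dx":0,"dy":-0.0015,"dz":0.0075,"rx":0,"ry":0,"rz":0.0003},
  {"hand":0,"dx":0,"dy":-0.003,"dz":0.0175,"rx":0,"ry":0,"rz":0.0005},
  {"hand":0,"dx":0,"dy":-0.003,"dz":0.0275,"rx":0,"ry":0,"rz":0.0005},
  {"hand":0,"dx":0,"dy":-0.003,"dz":0.0325,"rx":0,"ry":0,"rz":0.0005},
  {"hand":0,"dx":0,"dy":-0.003,"dz":0.0325,"rx":0,"ry":0,"rz":0.0005},
  {"hand":0,"dx":0,"dy":-0.003,"dz":0.0325,"rx":0,"ry":0,"rz":0.0005},
], grip_force=90)

```text
time_s: 8.75
position: [440.7, -88.6, 174.7]
orientation: [-0.0, 0.045, 0.999, 0.0]
wrist_force: [-0.5, 0.1, -0.9]
width: 0.091
finger_force: 87.6
```

```bash
python3 go.py 440.3 -87.9 165 174.75
```

```text
t 8.75 pos [440.721 -88.611 174.71 ] yaw 174.80489666657022 tilt 0.01925739577056289 j [ 0.741  0.352 -0.818  2.028  0.328  0.894  1.225] F [-0.546  0.141 -0.896] w 0.09081311166238426 ff 87.6058504530829
dxyz mm [0.481 0.668 9.71 ] rot [ 0.    -0.     0.001]
```

Converted, 0.014 m / 0.8 = 0.0175, 0.0006 m / 0.8 = 0.0008, 0.001 rad / 4 = 0.0003.

>>> servo_tool([
  {"hand":0,"dx":0.0004,"dy":0.0008,"dz":0.0025,"rx":0,"ry":0,"rz":0.0003},
  {"hand":0,"dx":0.0004,"dy":0.0008,"dz":0.0063,"rx":0,"ry":0,"rz":0.0003},
  {"hand":0,"dx":0.0004,"dy":0.0008,"dz":0.01,"rx":0,"ry":0,"rz":0.0003},
  {"hand":0,"dx":0.0004,"dy":0.0008,"dz":0.0138,"rx":0,"ry":0,"rz":0.0003},
  {"hand":0,"dx":0.0004,"dy":0.0008,"dz":0.0175,"rx":0,"ry":0,"rz":0.0003},
  {"hand":0,"dx":0.0004,"dy":0.0008,"dz":0.0175,"rx":0,"ry":0,"rz":0.0003},
])

```text
time_s: 9.35
position: [440.2, -88.2, 160.3]
orientation: [-0.0, 0.046, 0.999, 0.0]
wrist_force: [0.2, 0.3, -0.5]
width: 0.09
finger_force: 87.6
```

```bash
python3 go.py 440.3 -87.9 130 174.75
```

```text
t 9.35 pos [440.173 -88.163 160.345] yaw 174.7359687062036 tilt 0.042463186688581435 j [ 0.725  0.371 -0.805  2.047  0.351  0.863  1.2  ] F [ 0.229  0.259 -0.491] w 0.08960012106354441 ff 87.60604109363157
dxyz mm [-0.124  0.27  30.345] rot [ 0.    -0.001 -0.   ]
```

Converted, 0.015 m / 0.8 = 0.0188, 0.014 m / 0.8 = 0.0175, -0.03 rad / 4 = -0.0075.

>>> servo_tool([
  {"hand":0,"dx":0,"dy":0,"dz":0.0038,"rx":0,"ry":0,"rz":0},
  {"hand":0,"dx":0,"dy":0,"dz":0.0075,"rx":0,"ry":0,"rz":0},
  {"hand":0,"dx":0,"dy":0,"dz":0.0113,"rx":0,"ry":0,"rz":0.0075},
  {"hand":0,"dx":0,"dy":0,"dz":0.0138,"rx":0,"ry":0,"rz":-0.0075},
  {"hand":0,"dx":0,"dy":0,"dz":0.0163,"rx":0,"ry":0,"rz":0.0075},
  {"hand":0,"dx":0,"dy":0,"dz":0.0175,"rx":0,"ry":0,"rz":-0.0075},
  {"hand":0,"dx":0,"dy":0,"dz":0.0188,"rx":0,"ry":0,"rz":0},
], grip_force=110)

```text
time_s: 10.05
position: [440.6, -88.5, 145.8]
orientation: [0.0, 0.046, 0.999, -0.0]
wrist_force: [-0.3, -1.8, 3.5]
width: 0.09
finger_force: 107.9
```

```bash
python3 go.py 440.3 -87.9 130 174.75
```

```text
t 10.05 pos [440.574 -88.479 145.766] yaw 174.7337561069094 tilt 0.028331461306559735 j [ 0.709  0.392 -0.791  2.063  0.377  0.831  1.175] F [-0.341 -1.826  3.503] w 0.09029171923995175 ff 107.92263017294317
dxyz mm [ 0.329  0.559 15.766] rot [-0.  0. -0.]
```

Converted, 0.0155 m / 0.8 = 0.0194, 0.014 m / 0.8 = 0.0175, -0.03 rad / 4 = -0.0075.

>>> servo_tool([
  {"hand":0,"dx":0,"dy":0,"dz":0.0025,"rx":0,"ry":0,"rz":0.0075},
  {"hand":0,"dx":0,"dy":0,"dz":0.005,"rx":0,"ry":0,"rz":-0.0075},
  {"hand":0,"dx":0,"dy":0,"dz":0.0075,"rx":0,"ry":0,"rz":0.0075},
  {"hand":0,"dx":0,"dy":0,"dz":0.01,"rx":0,"ry":0,"rz":-0.0075},
  {"hand":0,"dx":0,"dy":0,"dz":0.0125,"rx":0,"ry":0,"rz":0.0075},
  {"hand":0,"dx":0,"dy":0,"dz":0.015,"rx":0,"ry":0,"rz":-0.0075},
  {"hand":0,"dx":0,"dy":0,"dz":0.0175,"rx":0,"ry":0,"rz":0},
  {"hand":0,"dx":0,"dy":0,"dz":0.0194,"rx":0,"ry":0,"rz":0},
  {"hand":0,"dx":0,"dy":0,"dz":0.0194,"rx":0,"ry":0,"rz":0},
])

```text
time_s: 10.95
position: [440.7, -88.0, 130.2]
orientation: [0.0, 0.047, 0.999, 0.0]
wrist_force: [0.2, 1.1, 1.4]
width: 0.088
finger_force: 107.3
```

```bash
python3 go.py 440.3 -87.9 130 174.75
```

```text
t 10.95 pos [440.652 -88.045 130.154] yaw 174.61570937405392 tilt 0.025228903074516043 j [ 0.689  0.415 -0.773  2.081  0.404  0.797  1.147] F [0.227 1.125 1.447] w 0.08759270007098238 ff 107.30551882907548
dxyz mm [0.364 0.111 0.154] rot [ 0.     0.    -0.002]
```

Converted, 0.002 m / 0.8 = 0.0025, 0.001 m / 0.8 = 0.0013.

>>> servo_tool([
  {"hand":0,"dx":0,"dy":0,"dz":0.0013,"rx":0,"ry":0,"rz":0},
  {"hand":0,"dx":0,"dy":0,"dz":0.0025,"rx":0,"ry":0,"rz":0},
  {"hand":0,"dx":0,"dy":0,"dz":0.0025,"rx":0,"ry":0,"rz":0},
])

```text
time_s: 11.25
position: [440.8, -88.0, 129.5]
orientation: [0.0, 0.046, 0.999, -0.001]
wrist_force: [-5.9, 0.2, 21.9]
width: 0.091
finger_force: 110.9
```

```bash
python3 go.py 440.3 -87.9 130 174.75; python3 - <<'E'
from h import *
import cv2
im=r.capture("wrist");a=r.capture("side")
print(pix("side",[442,-88,110]))
f=lambda c:cv2.resize(c,(400,400),interpolation=cv2.INTER_CUBIC)
cv2.imwrite("pics/w6.png",np.hstack([f(im[140:340,220:420]),f(a[140:240,250:350])]))
E
```

```text
t 11.25 pos [440.836 -87.99  129.505] yaw 174.690284210388 tilt 0.07873709890926262 j [ 0.687  0.416 -0.772  2.082  0.407  0.796  1.145] F [-5.864  0.183 21.886] w 0.09051252280798575 ff 110.91137491712743
dxyz mm [ 0.542  0.04  -0.496] rot [-0.001  0.001 -0.001]
[299.542 198.184]
```

View pics/w6.png

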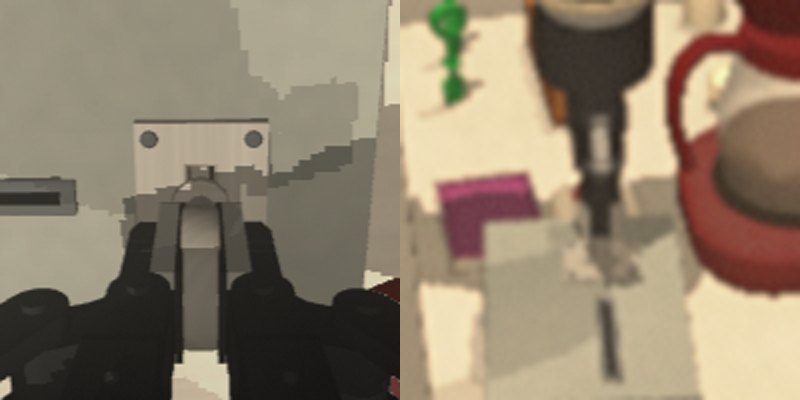

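The wrist crop shows the collar resting on the lock plate, with a push of about 22 N at the expected height. The key is home, so I'll turn it about its own axis.

Converted, 0.0014 m / 0.8 = 0.0018, 0.0013 m / 0.8 = 0.0016, 0.78 rad / 4 = 0.195.

>>> servo_tool([
  {"hand":0,"dx":0,"dy":0.0003,"dz":-0.0006,"rx":0,"ry":0,"rz":0.02},
  {"hand":0,"dx":0,"dy":0.0005,"dz":-0.0009,"rx":0,"ry":0,"rz":0.045},
  {"hand":0,"dx":-0.0001,"dy":0.0008,"dz":-0.0009,"rx":0,"ry":0,"rz":0.07},
  {"hand":0,"dx":-0.0001,"dy":0.001,"dz":-0.0009,"rx":0,"ry":0,"rz":0.095},
  {"hand":0,"dx":-0.0003,"dy":0.0013,"dz":-0.0009,"rx":0,"ry":0,"rz":0.12},
  {"hand":0,"dx":-0.0004,"dy":0.0014,"dz":-0.0009,"rx":0,"ry":0,"rz":0.145},
  {"hand":0,"dx":-0.0006,"dy":0.0016,"dz":-0.0009,"rx":0,"ry":0,"rz":0.17},
  {"hand":0,"dx":-0.0008,"dy":0.0018,"dz":-0.0009,"rx":0,"ry":0,"rz":0.195},
])

```text
time_s: 12.15
position: [441.4, -86.8, 129.6]
orientation: [0.0, 0.424, 0.905, -0.0]
wrist_force: [-1.6, -0.7, 11.0]
width: 0.088
finger_force: 109.2
```

```bash
python3 go.py 440.3 -87.9 130 77; python3 -c "
from h import *
print(r.state()['ft_torque'])"
```

```text
t 12.15 pos [441.406 -86.785 129.628] yaw 129.7707481251735 tilt 0.04854841831840559 j [ 0.538  0.369 -0.577  2.091  0.291  0.758  0.473] F [-1.618 -0.675 10.957] w 0.08762916509902659 ff 109.19302676757525
dxyz mm [-0.15  -1.563 -0.372] rot [0.    0.001 0.921]
[-0.103  0.725  0.09 ]
```

Converted, 0.0016 m / 0.8 = 0.002, 0.001 m / 0.8 = 0.0013, 0.94 rad / 4 = 0.235.

>>> servo_tool([
  {"hand":0,"dx":0,"dy":0.0003,"dz":0,"rx":0,"ry":0,"rz":0.025},
  {"hand":0,"dx":0,"dy":0.0005,"dz":0,"rx":0,"ry":0,"rz":0.05},
  {"hand":0,"dx":-0.0001,"dy":0.0008,"dz":0,"rx":0,"ry":0,"rz":0.075},
  {"hand":0,"dx":-0.0001,"dy":0.001,"dz":0,"rx":0,"ry":0,"rz":0.1},
  {"hand":0,"dx":-0.0003,"dy":0.0013,"dz":0,"rx":0,"ry":0,"rz":0.125},
  {"hand":0,"dx":-0.0004,"dy":0.0014,"dz":0,"rx":0,"ry":0,"rz":0.15},
  {"hand":0,"dx":-0.0006,"dy":0.0016,"dz":0,"rx":0,"ry":0,"rz":0.175},
  {"hand":0,"dx":-0.0008,"dy":0.0018,"dz":0,"rx":0,"ry":0,"rz":0.2},
  {"hand":0,"dx":-0.001,"dy":0.0019,"dz":0,"rx":0,"ry":0,"rz":0.22},
  {"hand":0,"dx":-0.001,"dy":0.002,"dz":0,"rx":0,"ry":0,"rz":0.235},
  {"hand":0,"dx":-0.001,"dy":0.002,"dz":0,"rx":0,"ry":0,"rz":0.235},
  {"hand":0,"dx":-0.001,"dy":0.002,"dz":0,"rx":0,"ry":0,"rz":0.235},
])

```text
time_s: 13.35
position: [442.6, -86.6, 129.6]
orientation: [0.0, 0.787, 0.617, -0.0]
wrist_force: [-5.3, -0.9, 13.4]
width: 0.089
finger_force: 109.6
```

```bash
python3 go.py 442.3 -86 130 77; python3 - <<'E'
from h import *
import cv2
print(r.state()['ft_torque'])
im=r.capture("wrist");a=r.capture("scene")
f=lambda c:cv2.resize(c,(400,400),interpolation=cv2.INTER_CUBIC)
cv2.imwrite("pics/w7.png",np.hstack([f(im[140:340,220:420]),f(a[170:270,300:400])]))
E
```

```text
t 13.35 pos [442.594 -86.558 129.584] yaw 76.15794423573273 tilt 0.056599271557635666 j [ 0.359  0.335 -0.352  2.101  0.172  0.732 -0.345] F [-5.324 -0.918 13.408] w 0.08852135943232714 ff 109.61165165191431
dxyz mm [ 0.471 -0.419 -0.416] rot [-0.     0.001 -0.015]
[-0.282  1.181  0.289]
```

View pics/w7.png

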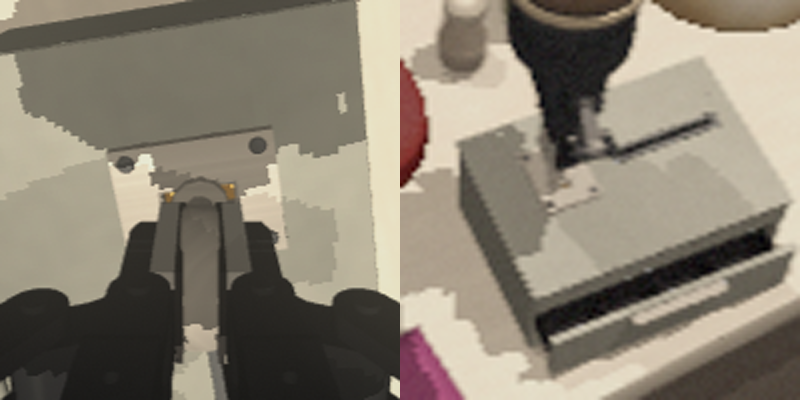

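The scene crop shows the cash drawer driven out, with a dark gap at its front. The collar sits on the plate, the key has turned about 98°, and the torque is above the spring's, so it is at the stop. I'll hand in while still gripping.

```bash
python3 -c "
from station import r
print(r.sign_off())"
```

```text
the job is handed in; nothing more can be done
None
```

I put the drawer key home in the lock and turned it clockwise to the stop. The last picture shows the cash drawer driven out, and I handed the job in still gripping the key; no verdict came back.

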